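Fasten the draw latch of a stock chest

TASK

Fasten the draw latch on top of the grey stock chest: hook the loop's bar under the keeper's lip, drawing it back only gently by feel (about 4 N, never above 7 N while you hold the loop), let go, then press the lever down over centre until it lies flat and the latch stays fastened under tension. Press the lever with no more than about 20 N, and leave the loose parts around it where they are.

Things in the scene. Friction and masses are not known exactly. Their poses are not given: they have to be found in the camera images.
- chest: Fixed grey steel stock chest, 250 (x) x 306 (y) x 120 mm high, flat top, at any place and yaw within 30 degrees. Origin: centre of its underside; z up; +x runs along the latch from the lever to the keeper. The latch lies on the top's centre line y = 0. Distances of the latch parts are in this frame.
- pivot (a point): Pivot axis of the latch lever: straight above the chest's origin, 18 mm above the chest's top (138 mm above its underside). The axis runs along the chest's y. Same axes as the chest.
- lever (a joint): Lever angle, rad. The handle's elevation is 0.524 + value, from chest +x (keeper side) up and over to -x: 1.047 upright, 2.618 fully closed (flat, pointing away from the keeper). Friction 0.04 N m keeps it where left; starts open, 0.2 to 0.9. Hooked, it takes up to 12 N at 45 mm from the pivot until it goes over centre 0.35 rad before closed, then pulls itself shut.
- lever_end (a point): End of the lever's handle, 62 mm from the pivot: a steel plate 30 mm wide (chest y) and 5 mm thick, its mid-plane through the pivot axis, from 14 to 62 mm from the pivot. x axis: along the handle away from the pivot; its -z side faces the keeper when upright and up when closed.
- loop: The latch's rigid wire loop. Origin: its hinge on the lever, 20 mm from the pivot at an elevation 0.349 rad beyond the handle's. x runs 53 mm to the bar at its end; y along the bar; arms at y = +-17 mm. A weak spring (under 1 N at the bar) lifts it well above level: let go without being caught under the keeper's lip, it springs up again.
- loop_bar (a point): Centre of the loop's end bar: steel, 10 mm diameter, 50 mm long along chest y. Pinch it across its two ends; it turns between the fingers. Moving it swings loop and lever together; it can go anywhere from 34 to 62 mm in front of the pivot. Seated in the keeper its centre is 18 to 19.5 mm above the chest's top; keep it 10 mm or more above the top.
- hook (a joint): Travel (m) of the keeper's hook towards the lever: a spring holds it at 0 up to 6 N, then yields 1 mm per 2.3 N; 1.5 to 19 mm when latched. Upright 28.5 mm high, its face 5 mm from a seated bar's centre; a 4 mm thick lip, underside 24.5 mm above the top, juts 4.5 mm from that face away from the lever. The bar goes down beyond the lip, then back under it to the upright.
- bushing_mid (a point): Loose flanged steel bushing 42 mm wide, 45 mm high, standing on the chest's lever-side corner (centre, half-way up); a bystander.
- roller_center (a point): Loose steel roller 36 mm wide, 40 mm high, standing on the chest's keeper-side corner (centre); a bystander.
- wrench: Loose 160 mm wrench lying on the bench (origin: centre of its underside); a bystander.
- keeper_zone (a point): Point fixed on the chest's top, 44.5 mm in front of the pivot, NOT on the keeper itself: the keeper (dark steel hook 20 mm wide on a 4 mm base plate) is screwed on through slots and its place is not measured. The centre of a seated bar lies within 8.5 mm either way of this point along chest x; feel for it. A bar 59 mm or more from the pivot clears any lip.

How it is judged:
By the outcome, as a careful person would: the job done as asked, in the order asked, and still so for the second after the job is handed in, with the robot touching nothing.
It also fails if it takes over 51 s, if anything falls off the work surface, if the arm or the gripper's body presses on something with over 40 N, if the wrist force passes 120 N, or if a joint passes its speed limit or range.

ROBOT

A 6-joint arm with a two-finger parallel gripper is mounted at the origin on the work surface. World frame = base frame: x ahead of the robot, y to its left, z up, the work surface at z = 0. Lengths are in m, angles in rad, forces in N, time in s.
With the tool pointing down it reaches from about 0.425 to 0.95 m from the base axis. Payload 3.5 kg.
Tool frame: the origin (TCP) lies midway between the tips of the shut fingers; the grasp point (between the pads) lies ctrl.grasp_offset behind it (ctrl.grasp_offset is the distance from the TCP to the grasp point, in m); x points along the fingers, y is the direction in which the jaws open and shut, and the axes are right-handed (so a half turn about x gives the same grasp; the last joint's range is limited). The gripper opens to 85 mm and grips with 20 to 120 N. Pads are 22 mm wide; open, the fingers measure 114 mm over their backs; the gripper's body (76 mm by 85 mm) begins 54 mm behind the grasp point. The pads swing forward as they close: fully open they stand 13 mm farther back than shut.
Start: joints at [-1.483, 0.286, 1.577, -0, 1.279, -0.15], TCP at [0.159, -0.656, 0.231] pointing down, gripper open.
Joint ranges: [-2.77, 2.77], [-0.9, 2.22], [0.21, 2.48], [-1.53, 4.67], [0.24, 2.81], [-2.84, 2.84]. Speed limits (rad/s): [2.79, 2.79, 3.14, 3.14, 3.14, 3.14].

INTERFACE

Orientations are given as a unit quaternion [x, y, z, w].
In Python, from plant import readout, read_camera, sign_off, ctrl gives the robot as it stands.
- The arm moves only by the tool drive_tool, never from a script. Its argument "steps" is a list of rows, each a list of 5 numbers: the shift along the tool's x, y, z in cm, then the turn about the tool's x in degrees, then the opening, from 0 (shut) to 1 (fully open). A call has 1 to 10 rows; each row shifts and turns the commanded pose from where the row before left it, along the tool's axes as they then stand; what a row does not reach is not made up. A row lasts 1/10 s, in which the tool goes at most 50 mm and 8.59 degrees, less where a joint would pass 70% of its speed; a pose out of reach is approached as far as the arm can. A call is refused whole if a number of a shift passes 5 or a number of a turn 8.59, either way. A call with a gripper value outside its range is refused whole. The fingers move at their own pace and stop on an object; "force" is the grip in N (left out, the last holds). Time passes only in rows, so rows that do not move let the fingers close. It gives the time, the measured TCP pose, the force and the opening at its end, in the units of the state.
- readout.get_state(): the state, without advancing time (a new reading comes with each control period).
- read_camera(name): name is "scene" or "top" or "wrist"; returns a dict with "frame" (420x560x3 uint8, red, green, blue), "vertical_fov" (degrees; the focal length in pixels is half the picture's height over the tangent of half this angle, whatever the lens; pixels are square), "cx", "cy" (the principal point, pixels), "eye" and "orientation" of the camera in the world. Camera axes: x right, y up, looking along -z (the intrinsics and any distortion apply to the point x, -y, -z); pixel columns grow to the right and rows downward; lengths in m; the calibration is good to about 2 mm. A picture is of the moment at which its call begins. There is no depth.
- sign_off(): hands the job in, once; it reports no verdict.
The state is a dict: "time": time; "qpos": joint angles; "dq": joint speeds; "joint_efforts": joint torques, N m; "eef_pos": TCP position; "tcp_rot": TCP orientation; "contact_force": force on the tool from outside, world axes, zero at the start; "wrist_torque": the same for the moment, N m; "opening": opening from 0.0 (shut) to 1.0 (fully open).
Only numpy, scipy, OpenCV 4.12 (cv2) and the standard library are available. Lean on these libraries where they do the work, as an engineer would, in place of code of your own. Each camera call takes 0.05 s, during which the arm holds its last target. There are 200 camera calls.

## Working session

There is one attempt and no reset: what is moved stays moved. The work goes in short steps, Python scripts to look and compute and a tool call to move; the robot and the scene stay as the last step left them, time stands still between calls to the robot, and variables do not carry over. Pictures are saved under pics/ and viewed, about 8 in all and at most 12, crops included, and the job is handed in when it is done.

Besides the shell and the picture viewer there is one more tool, called after "Request:" as a command line: name --pt "numbers of a row" for each row, then --argument value for the rest. drive_tool: Moves the arm, as the interface text tells. Its arguments: {"type":"object","properties":{"steps":{"type":"array","items":{"type":"array","items":{"type":"number"}}},"force":{"type":"number"}},"required":["steps"]}

```bash
ls; mkdir -p pics
python3 - <<'E'
from plant import readout, read_camera, ctrl
import cv2
s=readout.get_state();print(s, ctrl.grasp_offset)
for n in ("scene","top","wrist"):
    c=read_camera(n);f=c.pop("frame");print(n,c)
    cv2.imwrite(f"pics/{n}0.png",f[:,:,::-1])
E
```

```text
pics
{'time': 0.0, 'qpos': array([-1.48299642e+00,  2.87165313e-01,  1.57818730e+00, -2.13500926e-05,
        1.27859578e+00, -1.49974781e-01]), 'dq': array([0.00083905, 0.00114093, 0.00099666, 0.00062666, 0.00056148,
       0.00113642]), 'joint_efforts': array([-6.33741183e-04, -4.05981088e+01, -2.92628664e+01, -1.18246703e-04,
        5.82289285e-03, -5.01378864e-06]), 'eef_pos': array([ 0.15897151, -0.65533279,  0.22994184]), 'tcp_rot': array([ 0.70213339,  0.08470296, -0.70209606,  0.08303756]), 'contact_force': array([ 0.18739142, -0.10136824, -0.20107276]), 'wrist_torque': array([-0.00729437, -0.04708372,  0.022264  ]), 'opening': 0.9992937009619892} 0.0187
scene {'vertical_fov': 53.927469487498826, 'cx': 278.8646910533189, 'cy': 211.3641202239586, 'eye': array([1.08285803, 0.36830336, 0.80827927]), 'orientation': array([0.19937255, 0.30197521, 0.79033191, 0.49440574])}
top {'vertical_fov': 55.282600134771094, 'cx': 280.86483112188944, 'cy': 215.62213978611547, 'eye': array([0.37072029, 0.149693  , 1.09792302]), 'orientation': array([-0.06331471,  0.06401023,  0.70683661, -0.70162379])}
wrist {'vertical_fov': 65.07169527716198, 'cx': 279.7579592480208, 'cy': 206.64521074281433, 'eye': array([ 0.24169315, -0.63551332,  0.37271675]), 'orientation': array([-0.1282787 ,  0.10273516, -0.60960185,  0.77548414])}
```

Run:
```python
import cv2,numpy as np
a=cv2.imread("pics/scene0.png");b=cv2.imread("pics/top0.png")
cv2.imwrite("pics/both.png",np.vstack([cv2.resize(a,(400,300)),cv2.resize(b,(400,300))]))
```

```text
(no output)
```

View pics/top0.png

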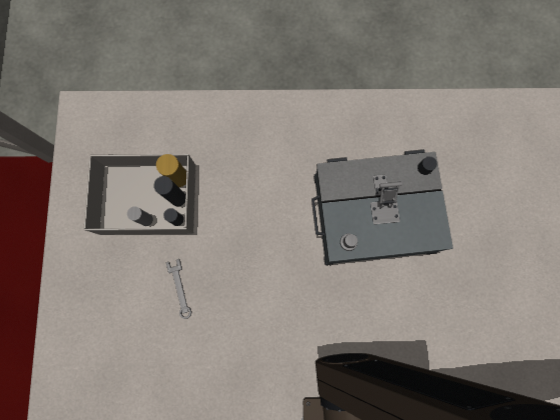

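View pics/scene0.png

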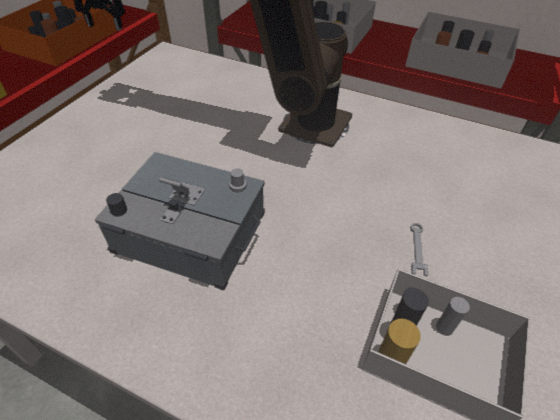

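Run:
```python
import cv2,numpy as np
b=cv2.imread("pics/top0.png")[140:275,305:465];a=cv2.imread("pics/scene0.png")[145:285,90:275]
cv2.imwrite("pics/topc.png",cv2.resize(b,None,fx=5,fy=4.4444 if 0 else 4.4,interpolation=cv2.INTER_CUBIC)) if 0 else cv2.imwrite("pics/topc.png",cv2.resize(b,None,fx=4,fy=4,interpolation=cv2.INTER_CUBIC))
cv2.imwrite("pics/scc.png",cv2.resize(a,None,fx=4,fy=4,interpolation=cv2.INTER_CUBIC))
```

```text
(no output)
```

View pics/topc.png

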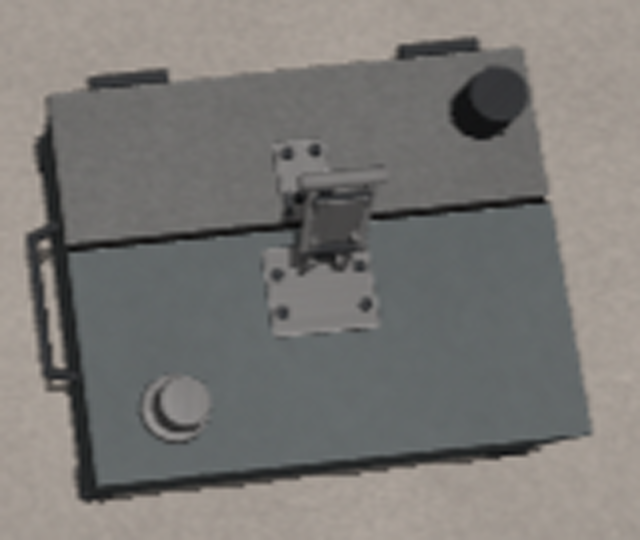

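View pics/scc.png

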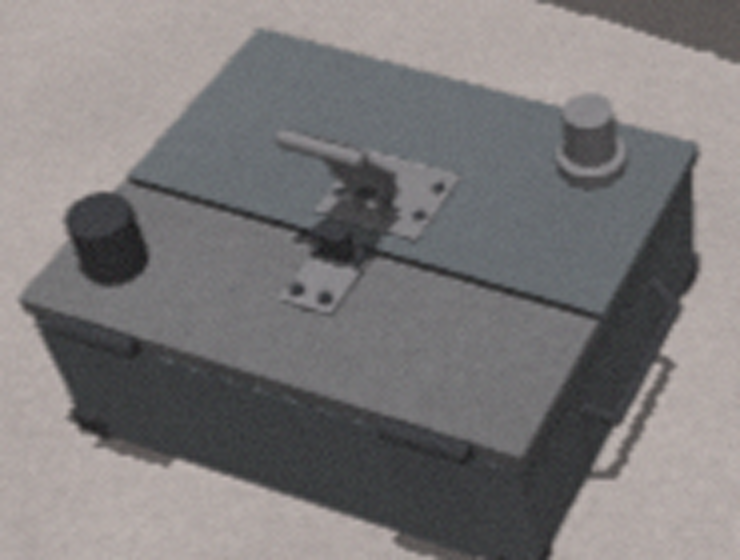

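```bash
cat > h.py <<'E'
import numpy as np,cv2
from scipy.spatial.transform import Rotation as R
from scipy.optimize import least_squares
from plant import readout, read_camera, ctrl, sign_off
def proj(c,P):
    p=R.from_quat(c["orientation"]).inv().apply(np.atleast_2d(P)-c["eye"])
    f=210/np.tan(np.radians(c["vertical_fov"])/2)
    return np.c_[c["cx"]+f*p[:,0]/-p[:,2], c["cy"]-f*p[:,1]/-p[:,2]]
def chest(v,P):
    P=np.atleast_2d(P); return R.from_euler('z',v[2]).apply(P)+[v[0],v[1],0]
def inv(v,P): return R.from_euler('z',-v[2]).apply(np.atleast_2d(P)-[v[0],v[1],0])
E
python3 - <<'E'
from h import *
T=read_camera("top");S=read_camera("scene")
C=np.array([[.125,.153,.12],[.125,-.153,.12],[-.125,-.153,.12],[-.125,.153,.12]])
t=np.array([[48,95],[523,48],[590,433],[90,487]])/4+[305,140]
s=np.array([[525,460],[22,300],[262,30],[695,148]])/4+[90,145]
f=lambda v:np.r_[proj(T,chest(v,C))-t, proj(S,chest(v,C))-s].ravel()
r=least_squares(f,[.55,-.05,0]);v=r.x;print(v,np.degrees(v[2]));print(f(v).reshape(-1,2).round(1))
# bar
for nm,bt,bs in [("L",(300,180),(362,159)),("R",(387,175),(280,134)),("c",(343,177),(321,147))]:
    bt=np.array(bt)/4+[305,140];bs=np.array(bs)/4+[90,145]
    g=lambda p:np.r_[(proj(T,p)-bt)[0],(proj(S,p)-bs)[0]]
    q=least_squares(g,[v[0],v[1],.17]);print(nm,inv(v,q.x)*1000,q.x,q.fun.round(1))
# lever model: predictions of bar vs px
for z,n in [(.12,'top0')]: print(inv(v,[[0,0,0]]))
print(proj(T,chest(v,[[0,0,.138],[.0445,0,.12]])), proj(S,chest(v,[[0,0,.138],[.0445,0,.12]])))
np.save("v.npy",v)
E
```

```text
[ 0.5738006  -0.10587633  0.09499204] 5.442643133004932
[[-1.2 -0.6]
 [-0.9 -0.6]
 [-0.2  0.4]
 [ 0.4 -0.2]
 [-0.7 -0.2]
 [-1.3 -0.7]
 [-0.4 -1. ]
 [ 1.6 -1.2]]
L [[ 31.9488641   23.25662185 203.04272581]] [ 0.60339955 -0.07969423  0.20304273] [-0.3  0.2 -0.3 -0.1]
R [[ 29.95654886 -27.29990394 202.18763115]] [ 0.60621147 -0.1302118   0.20218763] [-0.3  0.2 -0.3 -0.1]
c [[ 31.26218441  -1.71780382 202.57836728]] [ 0.60508478 -0.1046212   0.20257837] [-0.3  0.2 -0.3 -0.1]
[[-0.56117141  0.15982356  0.        ]]
[[384.56542759 203.57129975]
 [380.10976365 187.81974786]] [[182.68288774 193.65250432]
 [174.14688836 212.47075062]]
```

```bash
cat >> h.py <<'E'
v=np.load("v.npy") if __import__("os").path.exists("v.npy") else None
def rel(target=None,label=""):
    """print tool pose in chest frame and, for a chest-frame target TCP (m), the shift in tool axes, cm"""
    s=readout.get_state();M=R.from_quat(s["tcp_rot"]).as_matrix()
    yy=R.from_euler('z',v[2]).inv().apply(M[:,1]);psi=np.degrees(np.arctan2(yy[1],yy[0]))
    Fc=R.from_euler('z',v[2]).inv().apply(s["contact_force"])
    print("t",round(s["time"],2),"tcp chest mm",(inv(v,s["eef_pos"])[0]*1e3).round(1),"tool y in chest deg",psi.round(2),"F",Fc.round(2),"op",round(s["opening"],3),"tilt",M[2].round(3))
    if target is not None: print("shift cm",(M.T@(chest(v,target)[0]-s["eef_pos"])*100).round(2))
E
python3 - <<'E'
from h import *
s=readout.get_state();print(R.from_quat(s["tcp_rot"]).as_matrix().round(3))
rel([.035,0,.27])
E
```

```text
[[-0.     0.236 -0.972]
 [ 0.001 -0.972 -0.236]
 [-1.    -0.001 -0.   ]]
t 0.25 tcp chest mm [-465.  -508.   230.7] tool y in chest deg -81.82 F [0.15 0.02 0.62] op 1.003 tilt [-1.    -0.001 -0.   ]
shift cm [ -3.88 -43.17 -56.73]
```

Request:
drive_tool --pt "-2 0 0 4.1 1" --pt "-1.9 0 0 4.1 1" --pt "0 -2.8 -2.8 0 1" --pt "0 -2.8 -2.8 0 1" --pt "0 -2.8 -2.8 0 1" --pt "0 -2.8 -2.8 0 1" --pt "0 -2.8 -2.8 0 1" --pt "0 -2.8 -2.8 0 1" --pt "0 -2.8 -2.8 0 1" --pt "0 -2.8 -2.8 0 1"

```text
time: 1.25
eef_pos: [0.3616, -0.4104, 0.2704]
tcp_rot: [0.706, 0.033, -0.706, 0.033]
contact_force: [0.4, -0.1, 0.3]
opening: 1.0
```

Request:
drive_tool --pt "0 -2.8 -2.8 0 1" --pt "0 -2.8 -2.8 0 1" --pt "0 -2.8 -2.8 0 1" --pt "0 -2.8 -2.8 0 1" --pt "0 -2.8 -2.8 0 1" --pt "0 -2.8 -2.8 0 1" --pt "0 -2.8 -2.8 0 1" --pt "0 -2 -2 0 1" --pt "0 0 0 0 1"

```text
time: 2.15
eef_pos: [0.5569, -0.1736, 0.2701]
tcp_rot: [0.706, 0.035, -0.706, 0.035]
contact_force: [0.2, 0.4, -0.1]
opening: 0.994
```

Run:
```python
from h import *
rel([.035,0,.27])
c=read_camera("wrist");f=c.pop("frame");cv2.imwrite("pics/w1.png",f[:,:,::-1]);np.save("w1.npy",c,allow_pickle=True)
print(c)
print("pred bar,pivot,kz",proj(c,chest(v,[[.0313,-.0017,.2026],[0,0,.138],[.0445,0,.12]])))
```

```text
t 2.15 tcp chest mm [-23.3 -65.8 270.1] tool y in chest deg -89.77 F [ 0.28  0.39 -0.07] op 0.994 tilt [-1.    -0.001 -0.   ]
shift cm [ 0.02 -6.56 -5.85]
{'vertical_fov': 65.07169527716198, 'cx': 279.7579592480208, 'cy': 206.64521074281433, 'eye': array([ 0.64148478, -0.16498405,  0.41280754]), 'orientation': array([-0.12132313,  0.11091595, -0.6619852 ,  0.73126872])}
pred bar,pivot,kz [[179.85376299 144.1609123 ]
 [203.24996334 170.23425215]
 [204.19957758 114.73570587]]
```

View pics/w1.png

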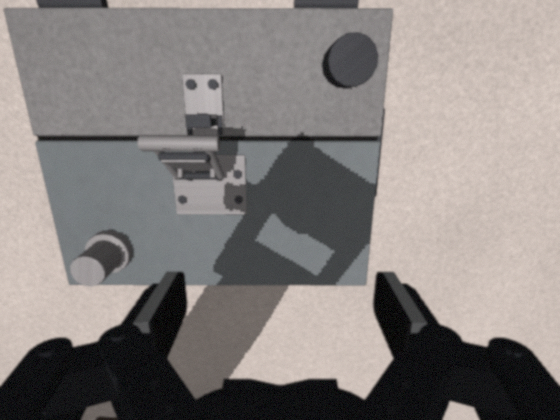

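```bash
python3 - <<'E'
from h import *
W=np.load("w1.npy",allow_pickle=True).item()
T=read_camera("top");S=read_camera("scene")
C=np.array([[.125,.153,.12],[.125,-.153,.12],[-.125,-.153,.12],[-.125,.153,.12]])
t=np.array([[48,95],[523,48],[590,433],[90,487]])/4+[305,140]
s=np.array([[525,460],[22,300],[262,30],[695,148]])/4+[90,145]
w=np.array([[6,10],[391.5,10],[367,285],[70,285]])
def f(v): return np.r_[proj(T,chest(v,C))-t, proj(S,chest(v,C))-s,(proj(W,chest(v,C))-w)].ravel()
r=least_squares(f,v);print(r.x);print(f(r.x).reshape(-1,2)[8:].round(1))
g=lambda v:(proj(W,chest(v,C))-w).ravel()
print("wrist only",least_squares(g,v).x,g(least_squares(g,v).x).round(1))
v2=r.x
for bt,bs,bw in [((343,177),(321,147),(178.5,144))]:
    bt=np.array(bt)/4+[305,140];bs=np.array(bs)/4+[90,145]
    gg=lambda p:np.r_[(proj(T,p)-bt)[0],(proj(S,p)-bs)[0],(proj(W,p)-bw)[0]]
    q=least_squares(gg,[.6,-.1,.2]);print(inv(v2,q.x)*1000,q.x,q.fun.round(1))
    gg=lambda p:(proj(W,p)-bw)[0]
np.save("v.npy",v2)
E
python3 -c "
from h import *
rel([.035,-.001,.27])"
```

```text
[ 0.57291008 -0.10746826  0.09915848]
[[-3.6 -0.7]
 [ 3.  -0.9]
 [-0.   2.1]
 [-1.1  1.8]]
wrist only [ 0.57279347 -0.10781655  0.10017497] [-3.2 -0.3  3.3 -0.9  0.4  2.1 -0.5  2.1]
[[ 32.54546566   0.23847459 203.36149837]] [ 0.60527206 -0.10400909  0.2033615 ] [-0.5  0.  -0.2 -0.2  0.1  0. ]
t 2.3 tcp chest mm [-24.6 -67.1 270.1] tool y in chest deg -90.25 F [ 0.72 -1.22 -0.93] op 0.996 tilt [-1.     0.     0.001]
shift cm [ 0.01 -6.63 -5.93]
```

Request:
drive_tool --pt "0 -1.7 -1.6 0 1" --pt "0 -1.7 -1.6 0 1" --pt "0 -1.7 -1.6 0 1" --pt "0 -1.6 -1.3 0 1" --pt "0 0 0 0 1" --pt "0 0 0 0 1"

```text
time: 2.9
eef_pos: [0.6093, -0.105, 0.2702]
tcp_rot: [-0.706, -0.033, 0.707, -0.033]
contact_force: [-0.1, 0.6, 0.3]
opening: 0.998
```

Run:
```python
from h import *
rel([.0365,0,.1914])
W=read_camera("wrist");f=W.pop("frame");cv2.imwrite("pics/w2.png",f[:,:,::-1])
print(proj(W,chest(v,[[.0325,0.025,.2034],[.0325,-.025,.2034],[0,0,.138],[.0445,0,.12]])))
```

```text
t 2.9 tcp chest mm [ 36.5  -1.2 270.2] tool y in chest deg -90.3 F [-0.04  0.62  0.3 ] op 0.998 tilt [-1.     0.001  0.001]
shift cm [ 7.88 -0.12 -0.01]
[[242.54623512 230.29641738]
 [315.05091885 229.95768957]
 [279.22861902 234.84914329]
 [278.98712626 182.35645661]]
```

View pics/w2.png

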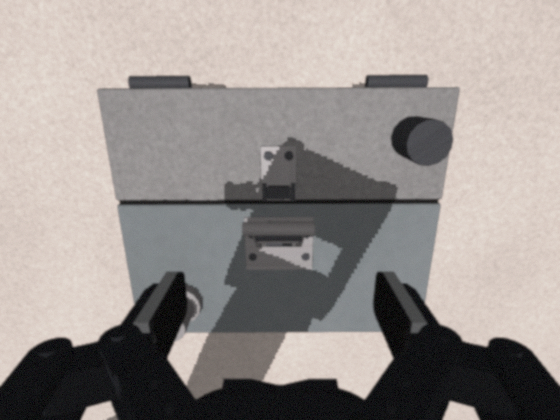

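Request:
drive_tool --pt "1.6 -0.1 0 0 1" --pt "1.6 0 0 0 1" --pt "1.6 0 0 0 1" --pt "1.6 0 0 0 1" --pt "1.0 0 0 0 1" --pt "0.5 0 0 0 1" --pt "0 0 0 0 1" --pt "0 0 0 0 1"

```text
time: 3.75
eef_pos: [0.6102, -0.103, 0.192]
tcp_rot: [0.707, 0.033, -0.706, 0.034]
contact_force: [-0.2, -0.6, 0.5]
opening: 0.999
```

Request:
drive_tool --pt "0 0 0 0 0.7" --pt "0 0 0 0 0.6" --pt "0 0 0 0 0.5" --pt "0 0 0 0 0.5" --pt "0 0 0 0 0.4" --pt "0 0 0 0 0.4" --force 30

```text
time: 4.35
eef_pos: [0.6104, -0.1034, 0.1922]
tcp_rot: [0.707, 0.033, -0.706, 0.034]
contact_force: [1.0, -2.2, 2.0]
opening: 0.574
```

Run:
```python
from h import *
rel([.0365,0,.1914])
W=read_camera("wrist");f=W.pop("frame");cv2.imwrite("pics/w3.png",f[150:,100:460,::-1])
```

```text
t 4.35 tcp chest mm [ 37.7   0.3 192.2] tool y in chest deg -90.26 F [ 0.81 -2.33  1.98] op 0.574 tilt [-1.     0.001 -0.002]
shift cm [0.08 0.03 0.12]
```

View pics/w3.png

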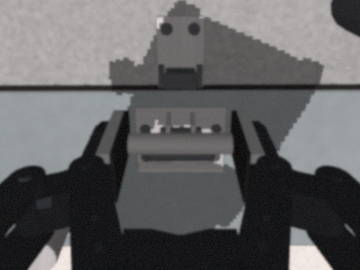

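Request:
drive_tool --pt "0.57 0 -0.62 0 0.4" --pt "0.57 0 -0.63 0 0.4" --pt "0.7 0 -0.5 0 0.4" --pt "0.7 0 -0.5 0 0.4" --pt "0.6 0 -0.27 0 0.4" --pt "0.6 0 -0.26 0 0.4" --pt "0 0 0 0 0.4" --pt "0 0 0 0 0.4"

```text
time: 5.2
eef_pos: [0.6378, -0.1006, 0.1533]
tcp_rot: [0.706, 0.033, -0.706, 0.034]
contact_force: [0.4, -5.3, 2.7]
opening: 0.57
```

Run:
```python
from h import *
rel([.0655,0,.1258])
W=read_camera("wrist");f=W.pop("frame");cv2.imwrite("pics/w4.png",f[150:,100:460,::-1])
print(proj(W,chest(v,[[.0603,0.025,.166],[.0603,-.025,.166]]))-[100,150])
```

```text
t 5.2 tcp chest mm [ 65.2   0.4 153.3] tool y in chest deg -90.25 F [-0.13 -5.35  2.68] op 0.57 tilt [-1.     0.001 -0.   ]
shift cm [ 2.75  0.04 -0.03]
[[127.53146393 149.75240153]
 [235.75601203 149.36229941]]
```

View pics/w4.png

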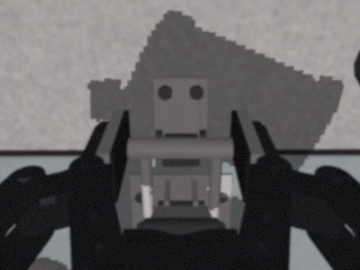

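Request:
drive_tool --pt "0 0.06 0 0 0.4" --pt "0 0 0 0 0.4"

```text
time: 5.45
eef_pos: [0.6377, -0.1007, 0.1536]
tcp_rot: [0.706, 0.034, -0.706, 0.033]
contact_force: [0.9, -4.1, 1.0]
opening: 0.568
```

Run:
```python
from h import *
rel([.0655,0,.1258])
```

```text
t 5.45 tcp chest mm [ 65.1   0.3 153.6] tool y in chest deg -90.27 F [ 0.53 -4.18  0.97] op 0.568 tilt [-1.    -0.    -0.001]
shift cm [ 2.78  0.03 -0.03]
```

Request:
drive_tool --pt "0 0.1 0 0 0.4" --pt "0.4 0.08 0 0 0.4" --pt "0.5 0 0 0 0.4" --pt "0.4 0 0 0 0.4" --pt "0 0 0 0 0.4"

```text
time: 5.95
eef_pos: [0.6374, -0.1013, 0.1397]
tcp_rot: [-0.706, -0.034, 0.707, -0.033]
contact_force: [2.5, 5.3, 1.2]
opening: 0.57
```

Run:
```python
from h import *
rel([.0655,0,.1258])
```

```text
t 5.95 tcp chest mm [ 64.8  -0.3 139.7] tool y in chest deg -90.26 F [3.03 5.02 1.25] op 0.57 tilt [-1.    -0.003  0.001]
shift cm [ 1.39 -0.02 -0.07]
```

Request:
drive_tool --pt "0 -0.1 -0.06 0 0.4" --pt "0.4 0 0 0 0.4" --pt "0.5 0 0 0 0.4" --pt "0 0 0 0 0.4"

```text
time: 6.35
eef_pos: [0.6377, -0.1013, 0.1308]
tcp_rot: [-0.706, -0.034, 0.707, -0.033]
contact_force: [0.8, 3.8, 1.9]
opening: 0.569
```

Run:
```python
from h import *
rel([.0655,0,.1258])
```

```text
t 6.35 tcp chest mm [ 65.1  -0.3 130.8] tool y in chest deg -90.26 F [1.2  3.74 1.92] op 0.569 tilt [-1.    -0.001  0.001]
shift cm [ 0.5  -0.03 -0.04]
```

Request:
drive_tool --pt "0.25 -0.06 0 0 0.4" --pt "0.25 0 0 0 0.4" --pt "0 0 0 0 0.4" --pt "0 0 0 0 0.4"

```text
time: 6.75
eef_pos: [0.6381, -0.1012, 0.1268]
tcp_rot: [0.706, 0.033, -0.706, 0.034]
contact_force: [1.4, 3.4, 2.4]
opening: 0.567
```

Run:
```python
from h import *
rel([.0655,0,.1258])
W=read_camera("wrist");f=W.pop("frame");cv2.imwrite("pics/w5.png",cv2.resize(f[200:,180:380,::-1],None,fx=2.5,fy=2.5,interpolation=cv2.INTER_CUBIC))
```

```text
t 6.75 tcp chest mm [ 65.5  -0.2 126.8] tool y in chest deg -90.26 F [1.72 3.2  2.38] op 0.567 tilt [-1.  0. -0.]
shift cm [ 0.1  -0.02  0.  ]
```

View pics/w5.png

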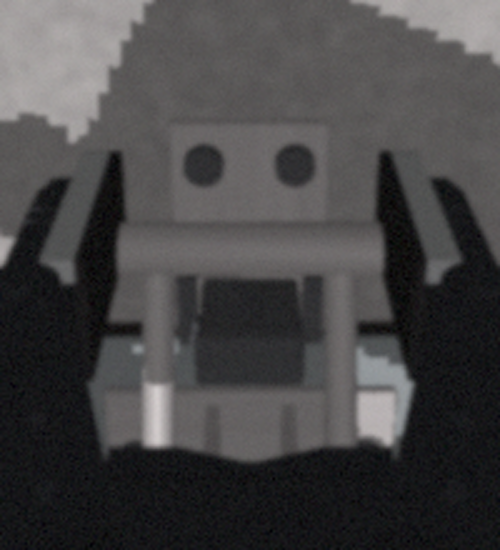

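Request:
drive_tool --pt "0.1 -0.05 0.15 0 0.4" --pt "0 0 0.15 0 0.4" --pt "0 0 0.15 0 0.4" --pt "0 0 0.15 0 0.4" --pt "0 0 0 0 0.4"

```text
time: 7.3
eef_pos: [0.6327, -0.1016, 0.1264]
tcp_rot: [0.707, 0.033, -0.706, 0.034]
contact_force: [2.7, 1.0, 1.0]
opening: 0.568
```

Run:
```python
from h import *
rel([.0655,0,.1258])
```

```text
t 7.3 tcp chest mm [ 6.000e+01 -1.000e-01  1.264e+02] tool y in chest deg -90.24 F [2.78 0.75 1.05] op 0.568 tilt [-1.     0.001 -0.002]
shift cm [ 0.06 -0.01 -0.55]
```

Request:
drive_tool --pt "0 0 0.1 0 0.4" --pt "0 0 0.1 0 0.4" --pt "0 0 0 0 0.4"

```text
time: 7.6
eef_pos: [0.6301, -0.1018, 0.1261]
tcp_rot: [0.706, 0.033, -0.706, 0.034]
contact_force: [4.7, -0.8, 1.8]
opening: 0.568
```

Request:
drive_tool --pt "0 0 0.1 0 0.4" --pt "0 0 0 0 0.4"

```text
time: 7.8
eef_pos: [0.629, -0.1018, 0.1259]
tcp_rot: [-0.706, -0.033, 0.706, -0.034]
contact_force: [3.7, -2.2, 0.8]
opening: 0.573
```

Request:
drive_tool --pt "0 0 0.1 0 0.4" --pt "0 0 0 0 0.4"

```text
time: 8.0
eef_pos: [0.628, -0.1019, 0.126]
tcp_rot: [-0.706, -0.033, 0.706, -0.034]
contact_force: [3.7, -2.0, 0.6]
opening: 0.575
```

Request:
drive_tool --pt "0 0.03 0.06 0 0.4" --pt "0 0 0 0 0.4"

```text
time: 8.2
eef_pos: [0.6275, -0.1019, 0.1259]
tcp_rot: [-0.706, -0.033, 0.706, -0.034]
contact_force: [3.2, -1.6, 1.0]
opening: 0.568
```

Request:
drive_tool --pt "0 0 0.06 0 0.4" --pt "0 0 0 0 0.4"

```text
time: 8.4
eef_pos: [0.6272, -0.102, 0.126]
tcp_rot: [0.707, 0.033, -0.706, 0.034]
contact_force: [5.3, -2.4, 1.2]
opening: 0.571
```

Request:
drive_tool --pt "0 0 0.06 0 0.4" --pt "0 0 0 0 0.4"

```text
time: 8.6
eef_pos: [0.6272, -0.102, 0.1261]
tcp_rot: [0.707, 0.033, -0.705, 0.034]
contact_force: [6.4, -2.2, -0.0]
opening: 0.566
```

Request:
drive_tool --pt "0 0.02 -0.07 0 0.4" --pt "0 0 0 0 0.4"

```text
time: 8.8
eef_pos: [0.6272, -0.102, 0.1261]
tcp_rot: [0.706, 0.033, -0.706, 0.033]
contact_force: [4.6, -0.2, 1.7]
opening: 0.565
```

Run:
```python
from h import *
rel([.0655,0,.1258])
W=read_camera("wrist");f=W.pop("frame");cv2.imwrite("pics/w6.png",cv2.resize(f[200:,180:380,::-1],None,fx=2.5,fy=2.5,interpolation=cv2.INTER_CUBIC))
rel()
```

```text
t 8.8 tcp chest mm [5.460e+01 1.000e-01 1.261e+02] tool y in chest deg -90.26 F [ 4.58 -0.67  1.74] op 0.565 tilt [-1. -0. -0.]
shift cm [ 0.03  0.01 -1.09]
t 8.85 tcp chest mm [5.460e+01 1.000e-01 1.261e+02] tool y in chest deg -90.26 F [ 4.28 -1.42  1.97] op 0.573 tilt [-1. -0. -0.]
```

View pics/w6.png

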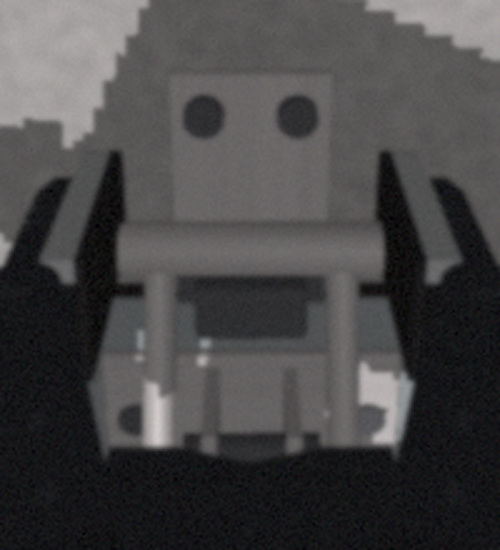

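Request:
drive_tool --pt "-0.12 0 0 0 0.4" --pt "0 0 0 0 0.4"

```text
time: 9.05
eef_pos: [0.6273, -0.102, 0.1271]
tcp_rot: [0.707, 0.033, -0.706, 0.033]
contact_force: [4.3, -1.3, 1.0]
opening: 0.571
```

Request:
drive_tool --pt "-0.1 0 0 0 0.4" --pt "0 0 0 0 0.4"

```text
time: 9.25
eef_pos: [0.6272, -0.102, 0.128]
tcp_rot: [0.707, 0.033, -0.706, 0.033]
contact_force: [4.8, -0.9, 0.3]
opening: 0.572
```

Request:
drive_tool --pt "-0.08 0 0 0 0.4" --pt "0 0 0 0 0.4"

```text
time: 9.45
eef_pos: [0.6272, -0.102, 0.1286]
tcp_rot: [0.707, 0.033, -0.706, 0.033]
contact_force: [5.8, -1.1, -0.6]
opening: 0.566
```

Request:
drive_tool --pt "-0.07 0 -0.02 0 0.4" --pt "0 0 0 0 0.4"

```text
time: 9.65
eef_pos: [0.6273, -0.102, 0.1292]
tcp_rot: [0.706, 0.033, -0.706, 0.033]
contact_force: [6.2, -2.0, -0.8]
opening: 0.57
```

Request:
drive_tool --pt "-0.04 0 -0.02 0 0.4" --pt "0 0 0 0 0.4"

```text
time: 9.85
eef_pos: [0.6273, -0.102, 0.1294]
tcp_rot: [-0.706, -0.034, 0.706, -0.033]
contact_force: [4.7, -2.2, -0.5]
opening: 0.572
```

Request:
drive_tool --pt "-0.08 0 0 0 0.4" --pt "0 0 0 0 0.4"

```text
time: 10.05
eef_pos: [0.6272, -0.1019, 0.1296]
tcp_rot: [-0.706, -0.034, 0.706, -0.033]
contact_force: [6.0, -1.5, -2.8]
opening: 0.569
```

Request:
drive_tool --pt "-0.05 0 0 0 0.4" --pt "0 0 0 0 0.4"

```text
time: 10.25
eef_pos: [0.6272, -0.1019, 0.1297]
tcp_rot: [-0.706, -0.034, 0.706, -0.033]
contact_force: [6.9, -1.3, -3.8]
opening: 0.565
```

Request:
drive_tool --pt "0.1 0 -0.05 0 0.4" --pt "0 0 0 0 0.4"

```text
time: 10.45
eef_pos: [0.6272, -0.1019, 0.1295]
tcp_rot: [-0.706, -0.034, 0.707, -0.033]
contact_force: [2.9, -1.3, -2.2]
opening: 0.566
```

Request:
drive_tool --pt "0 0 0 0 0.7" --pt "0 0 0 0 0.9" --pt "0 0 0 0 1" --pt "0 0 0 0 1" --pt "0 0 0 0 1"

```text
time: 10.95
eef_pos: [0.6277, -0.1018, 0.1303]
tcp_rot: [-0.706, -0.034, 0.707, -0.033]
contact_force: [-1.0, 0.2, 0.0]
opening: 0.998
```

Request:
drive_tool --pt "-0.8 0 0 0 1" --pt "-1.2 0 0 0 1" --pt "-2 0 0 0 1" --pt "-2 0 0 0 1" --pt "-2 0 0 0 1" --pt "-2 0 0 0 1" --pt "-2 0 0 0 1" --pt "0 0 0 0 1"

```text
time: 11.75
eef_pos: [0.6299, -0.1026, 0.256]
tcp_rot: [0.709, 0.032, -0.703, 0.035]
contact_force: [0.1, 0.1, 0.4]
opening: 1.003
```

Run:
```python
from h import *
rel()
W=read_camera("wrist");f=W.pop("frame");np.save("w7.npy",W,allow_pickle=True);cv2.imwrite("pics/w7.png",cv2.resize(f[120:320,180:380,::-1],None,fx=3,fy=3,interpolation=cv2.INTER_CUBIC))
def px(p): return ((proj(W,chest(v,p))-[180,120])*3).round(0)
print("bar seated",px([[.0495,.025,.139],[.0495,-.025,.139]]))
for e in (60,70,80): 
    a=np.radians(e);print(e,px([[.062*np.cos(a),.015,.138+.062*np.sin(a)],[.062*np.cos(a),-.015,.138+.062*np.sin(a)]]))
```

```text
t 11.75 tcp chest mm [ 57.2  -0.8 256. ] tool y in chest deg -90.25 F [0.07 0.13 0.45] op 1.003 tilt [-1.     0.004 -0.008]
bar seated [[208. 276.]
 [387. 275.]]
60 [[234. 425.]
 [362. 425.]]
70 [[234. 472.]
 [362. 471.]]
80 [[234. 518.]
 [362. 517.]]
```

View pics/w7.png

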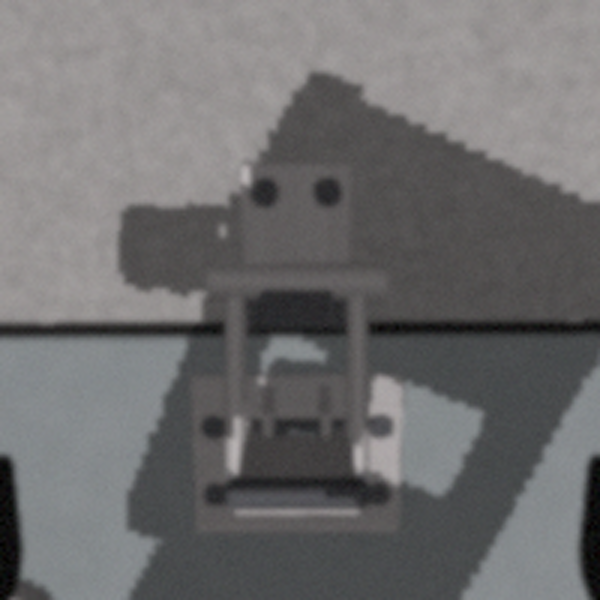

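Request:
drive_tool --pt "0 0 0.7 0 0" --pt "0 -0.08 0.7 0 0" --pt "0 0 0.7 0 0" --pt "0 0 0 0 0" --pt "0 0 0 0 0" --pt "0 0 0 0 0" --pt "0 0 0 0 0" --force 40

```text
time: 12.5
eef_pos: [0.6071, -0.1032, 0.2503]
tcp_rot: [0.706, 0.033, -0.706, 0.033]
contact_force: [-0.3, 0.2, -0.1]
opening: 0.001
```

Run:
```python
from h import *
rel([.036,0,.186])
```

```text
t 12.5 tcp chest mm [ 34.5   0.9 250.3] tool y in chest deg -90.26 F [-0.3   0.22 -0.09] op 0.001 tilt [-1. -0. -0.]
shift cm [ 6.43  0.09 -0.15]
```

Request:
drive_tool --pt "1 0.09 -0.25 0 0" --pt "1.5 0 0 0 0" --pt "1.5 0 0 0 0" --pt "1.5 0 0 0 0" --pt "0.9 0 0 0 0" --pt "0 0 0 0 0" --pt "0 0 0 0 0"

```text
time: 13.2
eef_pos: [0.6096, -0.1039, 0.1862]
tcp_rot: [-0.706, -0.033, 0.706, -0.033]
contact_force: [0.1, -1.0, 1.1]
opening: -0.002
```

Request:
drive_tool --pt "0 0 0.2 0 0" --pt "0 0 0.2 0 0" --pt "0 0 0.2 0 0" --pt "0 0 0 0 0"

```text
time: 13.6
eef_pos: [0.6035, -0.1045, 0.1868]
tcp_rot: [0.707, 0.033, -0.706, 0.034]
contact_force: [-0.7, -0.7, 0.4]
opening: 0.004
```

Request:
drive_tool --pt "0 0 0.2 0 0" --pt "0 0 0.2 0 0" --pt "0 0 0.2 0 0" --pt "0 0 0 0 0"

```text
time: 14.0
eef_pos: [0.598, -0.105, 0.1866]
tcp_rot: [0.707, 0.033, -0.706, 0.033]
contact_force: [1.9, 0.9, -0.3]
opening: -0.001
```

Run:
```python
from h import *
rel([.0135,0,.188])
```

```text
t 14.0 tcp chest mm [ 25.2   0.  186.6] tool y in chest deg -90.27 F [ 1.93  0.69 -0.25] op -0.001 tilt [-1.     0.    -0.002]
shift cm [-0.14  0.01  1.17]
```

Request:
drive_tool --pt "-0.05 0 0.4 0 0" --pt "-0.05 0 0.4 0 0" --pt "-0.05 0 0.4 0 0" --pt "0 0 0.3 0 0" --pt "0 0 0 0 0"

```text
time: 14.5
eef_pos: [0.5829, -0.1064, 0.1882]
tcp_rot: [0.707, 0.033, -0.706, 0.033]
contact_force: [6.3, 1.3, -0.2]
opening: 0.002
```

Run:
```python
from h import *
rel([.0044,0,.1896])
```

```text
t 14.5 tcp chest mm [ 10.    0.  188.2] tool y in chest deg -90.27 F [ 6.37  0.7  -0.17] op 0.002 tilt [-1.     0.    -0.002]
shift cm [-0.14  0.01  0.56]
```

Request:
drive_tool --pt "-0.1 0 0.35 0 0" --pt "-0.04 0 0.35 0 0" --pt "0.05 0 0.4 0 0" --pt "0.12 0 0.4 0 0" --pt "0.12 0 0.4 0 0" --pt "0 0 0 0 0"

```text
time: 15.1
eef_pos: [0.5643, -0.1082, 0.1865]
tcp_rot: [0.707, 0.033, -0.705, 0.033]
contact_force: [5.8, 0.3, -1.3]
opening: 0.002
```

Run:
```python
from h import *
rel([-.0128,0,.1843])
```

```text
t 15.1 tcp chest mm [ -8.7   0.2 186.5] tool y in chest deg -90.28 F [ 5.82 -0.23 -1.26] op 0.002 tilt [-1.     0.    -0.003]
shift cm [0.22 0.02 0.41]
```

Request:
drive_tool --pt "0.22 0 0.41 0 0" --pt "0.24 0 0.39 0 0" --pt "0.25 0 0.38 0 0" --pt "0.3 0 0.35 0 0" --pt "0.31 0 0.32 0 0" --pt "0 0 0 0 0"

```text
time: 15.7
eef_pos: [0.5449, -0.1101, 0.1734]
tcp_rot: [-0.706, -0.033, 0.706, -0.034]
contact_force: [2.6, 0.1, 3.9]
opening: 0.003
```

Run:
```python
from h import *
rel([-.0272,0,.1733])
```

```text
t 15.7 tcp chest mm [-28.1   0.2 173.4] tool y in chest deg -90.25 F [ 2.58 -0.2   3.92] op 0.003 tilt [-1.     0.     0.001]
shift cm [ 0.01  0.02 -0.09]
```

Request:
drive_tool --pt "0.35 0 0.25 0 0" --pt "0.36 0 0.22 0 0" --pt "0.4 0 0.21 0 0" --pt "0.41 0 0.21 0 0" --pt "0 0 0 0 0"

```text
time: 16.2
eef_pos: [0.535, -0.1107, 0.1564]
tcp_rot: [-0.705, -0.034, 0.708, -0.033]
contact_force: [0.1, -0.3, -0.8]
opening: 0.003
```

Run:
```python
from h import *
rel([-.0398,0,.1495])
```

```text
t 16.2 tcp chest mm [-38.1   0.5 156.4] tool y in chest deg -90.26 F [ 0.04 -0.31 -0.79] op 0.003 tilt [-1.    -0.001  0.004]
shift cm [0.69 0.05 0.17]
```

Request:
drive_tool --pt "0.35 0 0.1 0 0" --pt "0.35 0 0.1 0 0" --pt "0.3 0 0 0 0" --pt "0.2 0 0 0 0" --pt "0 0 0 0 0"

```text
time: 16.7
eef_pos: [0.534, -0.1107, 0.145]
tcp_rot: [-0.706, -0.034, 0.707, -0.033]
contact_force: [0.4, -0.8, -0.4]
opening: -0.0
```

Request:
drive_tool --pt "0.15 0 0 0 0" --pt "0.1 0 0 0 0" --pt "0 0 0 0 0"

```text
time: 17.0
eef_pos: [0.5345, -0.1109, 0.1433]
tcp_rot: [-0.706, -0.034, 0.706, -0.033]
contact_force: [0.7, -0.6, -0.2]
opening: -0.003
```

Run:
```python
from h import *
rel([-.041,0,.1405])
```

```text
t 17.0 tcp chest mm [-38.6   0.4 143.3] tool y in chest deg -90.26 F [ 0.66 -0.7  -0.21] op -0.003 tilt [-1. -0.  0.]
shift cm [0.28 0.04 0.24]
```

Request:
drive_tool --pt "0.15 0 0 0 0" --pt "0.1 0 0 0 0" --pt "0 0 0 0 0"

```text
time: 17.3
eef_pos: [0.5344, -0.1109, 0.1407]
tcp_rot: [-0.706, -0.034, 0.706, -0.033]
contact_force: [-0.2, -0.3, 0.3]
opening: 0.001
```

Request:
drive_tool --pt "0.08 0 0 0 0" --pt "0 0 0 0 0"

```text
time: 17.5
eef_pos: [0.5346, -0.111, 0.1406]
tcp_rot: [0.706, 0.033, -0.706, 0.034]
contact_force: [-1.3, 0.3, 2.7]
opening: -0.001
```

Request:
drive_tool --pt "0.08 0 0 0 0" --pt "0 0 0 0 0"

```text
time: 17.7
eef_pos: [0.5346, -0.111, 0.1404]
tcp_rot: [-0.706, -0.033, 0.706, -0.034]
contact_force: [-2.9, 1.3, 5.5]
opening: 0.001
```

Request:
drive_tool --pt "-0.3 0 0 0 0" --pt "-1 0 0 0 0" --pt "-2 0 0 0 0" --pt "-2 0 0 0 0" --pt "-2 0 -0.5 0 0" --pt "-2 0 -0.5 0 0" --pt "-2 0 0 0 0" --pt "0 0 0 0 0" --pt "0 0 0 0 0"

```text
time: 18.6
eef_pos: [0.5445, -0.11, 0.2524]
tcp_rot: [0.707, 0.033, -0.706, 0.034]
contact_force: [-0.2, -0.6, -0.9]
opening: -0.002
```

Run:
```python
from h import *
rel()
W=read_camera("wrist");f=W.pop("frame")
a=cv2.resize(f[100:300,180:380,::-1],None,fx=2,fy=2,interpolation=cv2.INTER_CUBIC)
S=read_camera("scene");g=S.pop("frame");b=cv2.resize(g[165:245,90:190,::-1],None,fx=4,fy=4,interpolation=cv2.INTER_CUBIC)
b=cv2.copyMakeBorder(b,0,80,0,0,cv2.BORDER_CONSTANT)
cv2.imwrite("pics/w8.png",np.hstack([a,b]))
def px(p): return ((proj(W,chest(v,p))-[180,100])*2).round(0)
for x in (34,39,44,49):print(x,px([[x/1e3,.025,.1385],[x/1e3,-.025,.1385]]).tolist())
print("handle end",px([[-.062,.015,.1405],[-.062,-.015,.1405]]).tolist())
```

```text
t 18.6 tcp chest mm [-28.6   0.3 252.4] tool y in chest deg -90.26 F [-0.26 -0.58 -0.89] op -0.002 tilt [-1.     0.    -0.001]
34 [[135.0, 51.0], [267.0, 50.0]]
39 [[135.0, 37.0], [267.0, 36.0]]
44 [[134.0, 23.0], [267.0, 23.0]]
49 [[134.0, 9.0], [268.0, 9.0]]
handle end [[166.0, 283.0], [237.0, 283.0]]
```

View pics/w8.png

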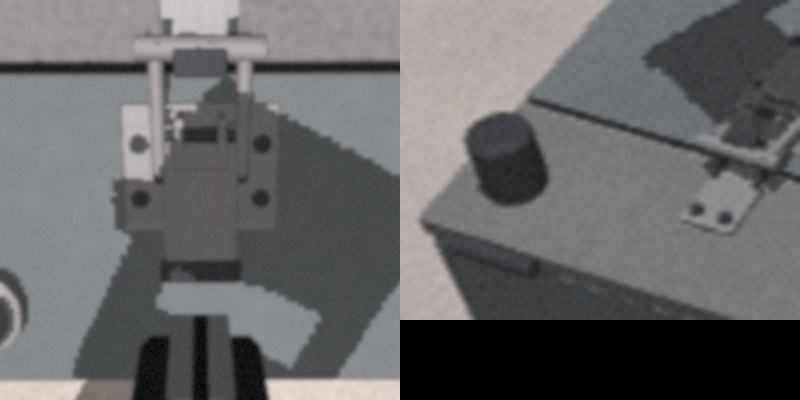

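```bash
python3 -c "
from h import *
rel();print(sign_off())"
```

```text
t 18.7 tcp chest mm [-29.3   0.6 250.7] tool y in chest deg -90.26 F [-0.68 -0.26  0.48] op -0.001 tilt [-1.    -0.001  0.002]
the job is handed in; nothing more can be done
None
```

The draw latch is fastened and the job is handed in, at 18.7 s of robot time. One force reading while I held the loop may have gone over the 7 N limit.

**Hooking:** I pinched the bar across its ends and took it down beyond the lip, about 60 mm in front of the pivot. I then drew it back until it stopped, with the bar about 49 mm from the pivot. A small lift was resisted, so the bar was under the lip, and it stayed hooked when I let go.

**Closing:** I pushed the lever over with shut fingers at about 5–6 N, as read between moves. It went over centre by itself, and a check press of about 6 N met a firm stop at 140.5 mm, the height of the flat lever's upper face.

**Last picture:**
- The lever lies flat.
- The loop is down, with its bar at the keeper about 36 mm from the pivot. The hook is therefore drawn about 13 mm, within the 1.5–19 mm range for a fastened latch.
- The roller is still standing, and I saw nothing disturbed. The bushing is only partly in that picture, and the wrench is not in it.
- The gripper is clear, about 11 cm above the latch, and touches nothing.

**Checks that were not clean:**
- **Pull on the loop:** it was mostly 3–6 N. During the lift check one reading was 6.9 N along the pull and 3.8 N downward, about 8 N in total, and I eased off at once. The readings are noisy by about 1 N and include some lever friction.
- **Side load:** it briefly reached about 5 N while I centred the grip.
- **Position:** estimates of the bar disagreed by 1–2 mm between the cameras and touch.

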